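# Slide the note board out of the cash unit to the marker and hold it level

### The arm

A 7-joint arm with a two-finger parallel gripper is mounted at the origin on the work surface. World frame = base frame: x ahead of the robot, y to its left, z up, the work surface at z = 0. Lengths are in m, angles in rad, forces in N, time in s.
With the tool pointing down it reaches from about 0.425 to 0.825 m from the base axis. Payload 3.6 kg.
Tool frame: the origin (TCP) lies where the fingers leave the gripper's body, on its centre line; the fingertips stand 73 mm ahead of it and the grasp point (between the pads) lies 54 mm ahead of it; z points along the fingers, y is the line along which they close (so a half turn about z gives the same grasp; the last joint's range is limited). The gripper opens to 85 mm and grips with 20 to 120 N. Pads are 22 mm wide; open, the fingers measure 114 mm over their backs; the gripper's body (76 mm by 85 mm) begins 54 mm behind the grasp point. The pads swing forward as they close: fully open they stand 13 mm farther back than shut.
Start: joints at [-1.25, 0.615, -0.013, 1.423, 0.008, 1.103, -0.04], TCP at [0.222, 0.611, 0.304] pointing down, gripper open.
Joint ranges: [-3.12, 3.12], [-0.3, 2.06], [-1.34, 1.32], [0.26, 2.42], [-1.36, 4.5], [0.01, 1.98], [-2.84, 2.84]. Speed limits (rad/s): [2.79, 2.79, 3.14, 3.14, 3.14, 3.14, 3.14].

### API

Orientations are given as a unit quaternion [x, y, z, w].
In Python, from station import arm, snapshot, camera_info, ticket gives the robot as it stands. Calls block until the motion is done:
- arm.movep(position, orientation): joint-space move of the TCP to a pose.
- arm.line_to(position, velocity=0.15, ori=None): straight line of the TCP; ori=None keeps the orientation; velocity is the mean speed in m/s.
- arm.move_j(angles): joint-space move.
- arm.move_gripper(opening, effort=None): opening from 0.0 (shut) to 1.0 (fully open); effort is the grip in N (None keeps the last); returns when the fingers have stopped.
- arm.pause(seconds).
- arm.ik(position, orientation): joint angles nearest the present ones, or None.
- snapshot(name): name is "scene" or "top"; returns the picture (480x640x3 uint8, blue, green, red); there is no depth.
- camera_info(name): a dict with "fx", "fy", "cx", "cy" (pixels), "R" (3x3) and "t" (3): a world point X has camera coordinates R X + t. Camera axes: x right, y down, z forward; pixel columns grow to the right and rows downward; lengths in m; the calibration is good to about 2 mm. A picture is of the moment at which its call begins. camera_info takes no time and is no camera call.
A pose or a line that the arm cannot do raises arm.MotionError and nothing moves.
- ticket.finish_job(): hands the job in; it is judged then, once.
Readings, each from a call of its own:
- arm.read_time(): time.
- arm.read_joint_positions(): joint angles.
- arm.read_dq(): joint speeds.
- arm.read_effort(): joint torques, N m.
- arm.read_tool_pos(): TCP position.
- arm.read_eef_rot(): TCP orientation.
- arm.read_ft_force(): force on the tool from outside, world axes, zero at the start.
- arm.read_wrist_torque(): the same for the moment, N m.
- arm.read_opening(): opening from 0.0 (shut) to 1.0 (fully open).
- arm.read_finger_force(): force on a finger pad.
Only numpy, scipy, OpenCV 4.12 (cv2) and the standard library are available. Lean on these libraries where they do the work, as an engineer would, in place of code of your own. Each camera call takes 0.05 s, during which the arm holds its last target. There are 200 camera calls.

### The job

At the teller's desk, press the blue spring pedal of the grey cash unit all the way down to its stop and keep it down for a moment: this drops the orange catch and kicks the wooden note board a little way out; then let the pedal come up. Then slide the board on outward along its deck, without lifting it, until its front edge is in line with the middle of the red marker post; it now overhangs so far that it would tip if left, so finish while still holding it with the gripper, level, still resting on the deck and with the note brick in its tray. Leave the other things on the desk where they are.

Things in the scene. Friction and masses are not known exactly. Their poses are not given: they have to be found in the camera images.
- unit: grey cash unit fixed to the desk; origin on the desk, its y axis = outward (roughly the robot's left). Deck: flat top of a box 240 (x) by 320 (y), 90 high, from y -210 to its open outer end at y +110. Two rails along y, 6 high, guide the board with 4 play each side. Behind it, y -325 to -205, the pedal on a dark foot 35 high
- unit_edge (a point): middle of the deck's outer end edge (unit x 0, y +110, z 90)
- pedal (a joint): pedal angle: 0 up at rest, 0.35 rad down on its stop. Full travel moves the steel kicker 40 mm outward (pushing the board about 36 mm, where it stays) and sinks the orange catch. On the pad it takes about 3 N at first, up to 15 N at the stop. Released, it springs up; kicker and catch return, the catch now behind the board's ear
- pedal_pad (a point): where to press: point on the pedal's upper face 75 from its hinge; unit x 0, y -286, z 74 at rest, y -291, z 48 fully down. The pedal is a blue plate 80 wide (x), 100 long, with black rubber pad, hinged at its deck end and rising away from the deck at rest
- pedal_hinge (a point): middle of the pedal's hinge axis (which runs along the unit's x), at unit y -216, z 48
- board: loose wooden board 190 (x) by 300 (y) by 12 thick on the deck, 0.5 kg, axes as the unit's; origin: centre of underside. At the start it overhangs about 10. White tray rim (up to z 28) near its front; a steel ear at its +x side (y -69 to -55) is blocked by the orange catch until the pedal is pressed. Slides with a few N. Loaded, it tips beyond 100 to 125 overhang; the mark asks 145 to 180
- board_front (a point): middle of the board's front (outward, +y) edge, on its top face
- board_handle (a point): grip point in the black upright handle at the board's rear: block 60 wide (x), 14 thick (y), 40 tall above the board's top face. Board x 0, y -115 (265 behind the front edge), z 36, i.e. 16 below the block's top. Pinch from above across the 14 (fingers along y); the board's rear edge is 35 behind it
- brick: loose brick of banded pink notes, 156 x 77 x 33, about 0.25 kg, lying in the board's tray; origin at the centre of its underside, at board y about +94, z 12
- mark: red marker post fixed on the desk, 14 (x) by 16 (y) by 130 tall on a dark 50 x 50 foot, beside the board's path (unit x 140 to 150); origin under the post's middle, axes as the unit's. The board's front edge must come level with its middle, measured along y
- bundles: two banded banknote bundles, 156 x 77 x 22, lying flat on the desk under the place where the board will overhang; bystander, leave alone; origin at the centre of its underside
- stamp: dark wooden rubber stamp, 72 tall, 38 across, standing on the desk at the unit's robot side; bystander, leave alone; origin at the centre of its underside
- coinbox: blue open coin box, 90 x 110 x 40, on the desk beyond the pedal; bystander, leave alone; origin at the centre of its underside
- pencup: grey open pen cup, 95 tall, 74 across, on the desk beyond the unit; bystander, leave alone; origin at the centre of its underside
- calculator: black desk calculator, 150 x 100 x 16, on the desk to the robot's right; bystander, leave alone; origin at the centre of its underside
- dispenser: blue tape dispenser, 60 x 140 x 75 tall, on the far right; bystander, leave alone; origin at the centre of its underside

How it is judged:
By the outcome, as a careful person would: the job done as asked, in the order asked, and still so for the second after the job is handed in, while the arm keeps its last pose, push and grip.
It also fails if it takes over 48 s, if anything falls off the work surface, if the arm or the gripper's body presses on something with over 40 N, if the wrist force passes 120 N, or if a joint passes its speed limit or range.

## Working session

There is one attempt and no reset: what is moved stays moved. The work goes in short steps, each a Python script; the robot and the scene stay as the last script left them, time stands still between calls to the robot, and variables do not carry over. Pictures are saved under pics/ and viewed, at most 10 in all, crops included, and the job is handed in when it is done.

```bash
mkdir -p pics; ls; python3 - <<'E'
from station import *
import cv2,numpy as np
for n in("scene","top"):
    cv2.imwrite(f"pics/{n}0.png",snapshot(n)); c=camera_info(n)
    print(n,c["fx"],c["fy"],c["cx"],c["cy"],np.round(c["R"],4).tolist(),np.round(c["t"],4).tolist(),np.round(-np.array(c["R"]).T@c["t"],3))
print(arm.read_eef_rot(),arm.read_time(),arm.read_ft_force())
E
```

```text
pics
scene 582.3583812767512 582.3583812767512 314.5167791038384 247.96831456281356 [[-0.8068, 0.5907, 0.0073], [0.3965, 0.5507, -0.7345], [-0.4379, -0.5897, -0.6786]] [0.491, -0.0768, 1.6977] [1.17  0.753 1.092]
top 454.00816689562083 454.00816689562083 315.56248594820505 242.1186240101591 [[-0.0287, -0.9991, -0.0316], [-0.9909, 0.0326, -0.1307], [0.1316, 0.0276, -0.9909]] [-0.0597, 0.5512, 1.2789] [ 0.376 -0.113  1.337]
[ 1.73008305e-01  9.84919645e-01 -1.17620331e-03 -1.89610088e-04] 0.1 [ 0.36360585 -0.09316412 -0.08007557]
```

View pics/scene0.png

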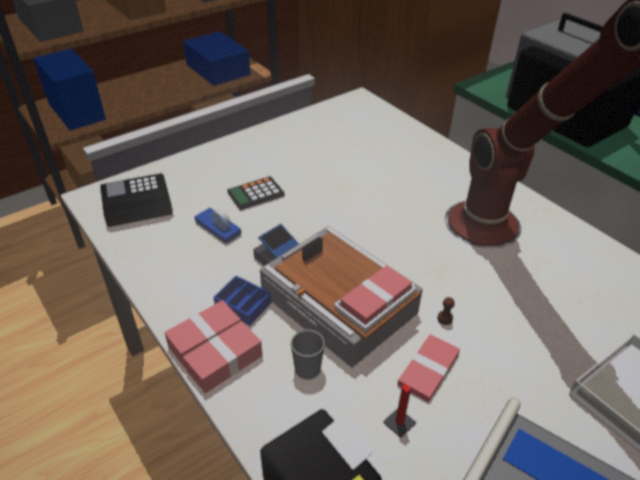

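View pics/top0.png

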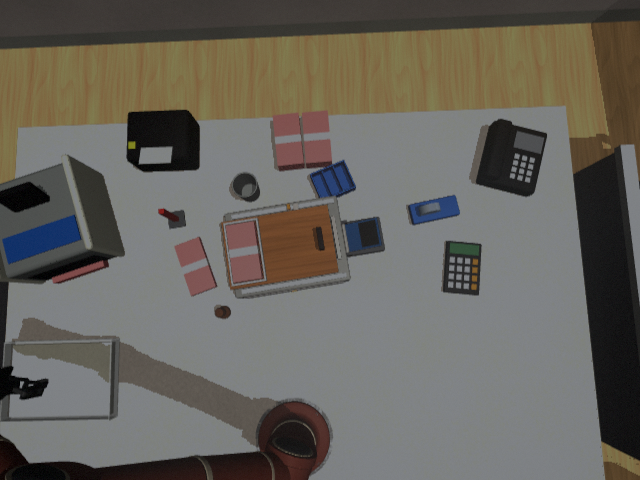

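The scene view shows the unit at about (340,290), the pedal at (277,242), the handle at (312,247) and the red post at (403,405). In the top view the deck spans columns 222–350 and rows 197–300, with the handle at (319,238), the pedal at (364,235) and the post at (168,215). I'll enlarge both and measure by colour.

```bash
cat > h.py <<'E'
from station import *
import cv2,numpy as np
def ray(n,uv,z):
    c=camera_info(n);R=np.array(c["R"]);o=-R.T@np.array(c["t"])
    d=R.T@np.array([(uv[0]-c["cx"])/c["fx"],(uv[1]-c["cy"])/c["fy"],1]);return o+d*(z-o[2])/d[2]
def tri(uv1,uv2,n1="scene",n2="top"):
    A=[];b=[]
    for n,uv in((n1,uv1),(n2,uv2)):
        c=camera_info(n);R=np.array(c["R"]);o=-R.T@np.array(c["t"])
        d=R.T@np.array([(uv[0]-c["cx"])/c["fx"],(uv[1]-c["cy"])/c["fy"],1]);d/=np.linalg.norm(d)
        P=np.eye(3)-np.outer(d,d);A.append(P);b.append(P@o)
    return np.linalg.solve(sum(A),sum(b))
def proj(n,X):
    c=camera_info(n);p=np.array(c["R"])@X+np.array(c["t"]);return np.array([p[0]/p[2]*c["fx"]+c["cx"],p[1]/p[2]*c["fy"]+c["cy"]])
E
python3 - <<'E'
from h import *
t=cv2.imread("pics/top0.png");s=cv2.imread("pics/scene0.png")
cv2.imwrite("pics/topc.png",cv2.resize(t[185:305,150:400],None,fx=3.2,fy=3.2,interpolation=cv2.INTER_CUBIC))
cv2.imwrite("pics/scenec.png",cv2.resize(s[215:435,245:475],None,fx=2.7,fy=2.7,interpolation=cv2.INTER_CUBIC))
h=cv2.cvtColor(t,cv2.COLOR_BGR2HSV)
def blob(m,roi):
    k=np.zeros_like(m);x0,y0,x1,y1=roi;k[y0:y1,x0:x1]=m[y0:y1,x0:x1]
    c=max(cv2.findContours(k,0,1)[0],key=cv2.contourArea);return c
wood=cv2.inRange(h,(5,90,60),(22,255,255)); c=blob(wood,(225,195,350,300))
r=cv2.minAreaRect(c);bp=cv2.boxPoints(r);print("wood px",bp.round(1).tolist());print(np.round([ray("top",p,.102) for p in bp],4))
for n,m,roi in(("handle",cv2.inRange(h,(0,0,0),(179,255,45)),(305,215,335,260)),("pedal",cv2.inRange(h,(95,80,30),(130,255,255)),(343,212,390,262)),("redpost",cv2.inRange(h,(0,150,50),(5,255,255))|cv2.inRange(h,(174,150,50),(179,255,255)),(150,200,190,230)),("foot",cv2.inRange(h,(0,0,0),(179,120,90)),(165,205,192,232))):
    c=blob(m,roi);r=cv2.minAreaRect(c);print(n,r,cv2.boxPoints(r).round(1).tolist())
E
```

```text
wood px [[217.89999389648438, 215.3000030517578], [326.1000061035156, 197.60000610351562], [338.20001220703125, 271.6000061035156], [230.0, 289.29998779296875]]
[[ 0.6245  0.1915  0.102 ]
 [ 0.6641 -0.1113  0.102 ]
 [ 0.4575 -0.1377  0.102 ]
 [ 0.4182  0.1583  0.102 ]]
handle ((319.64739990234375, 238.2080841064453), (22.352407455444336, 5.017887592315674), 81.25383758544922) [[315.5, 227.5], [320.3999938964844, 226.8000030517578], [323.79998779296875, 248.89999389648438], [318.8999938964844, 249.60000610351562]]
pedal ((362.7239990234375, 234.2320098876953), (28.800559997558594, 32.6465950012207), 79.69515228271484) [[344.1000061035156, 223.0], [376.20001220703125, 217.10000610351562], [381.3999938964844, 245.5], [349.20001220703125, 251.3000030517578]]
redpost ((161.5, 211.0), (4.0, 5.0), 90.0) [[159.0, 209.0], [164.0, 209.0], [164.0, 213.0], [159.0, 213.0]]
foot ((176.1154022216797, 218.923095703125), (16.744688034057617, 17.116792678833008), 82.87498474121094) [[166.60000610351562, 211.6999969482422], [183.60000610351562, 209.60000610351562], [185.60000610351562, 226.1999969482422], [168.6999969482422, 228.3000030517578]]
```

View pics/topc.png

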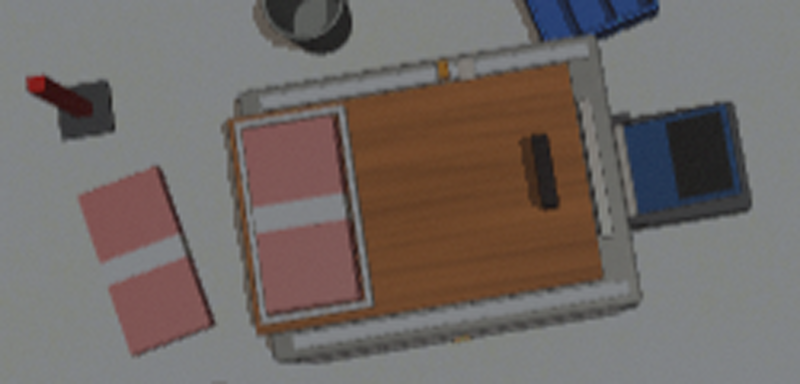

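View pics/scenec.png

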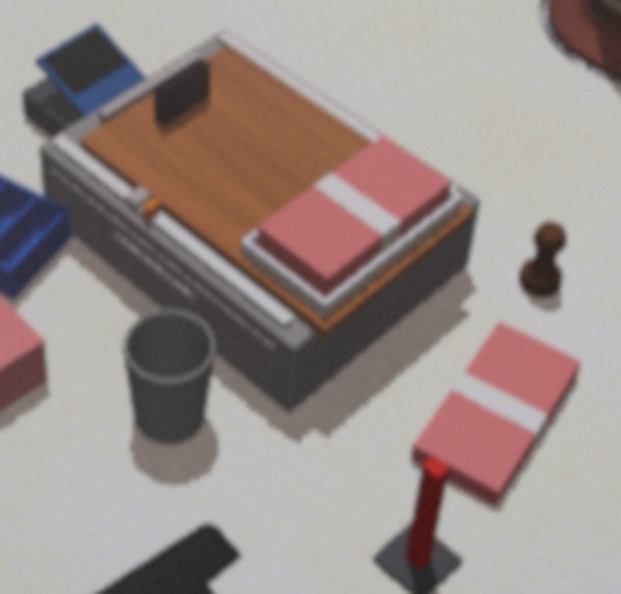

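The top crop shows the board corners at (228,120), (260,333), (603,275) and (570,63), the handle top at (545,171), the pedal pad at (702,155) and the post top at (37,84). In the scene crop the post top is at (435,466), the handle top at (182,80) and the pad at (88,60). Next I turn these into points and check them against each other.

```bash
cat > m.py <<'E'
from h import *
T=lambda u,v:(u/3.2+150-.3,v/3.2+185-.3)
S=lambda u,v:(u/2.7+245-.3,v/2.7+215-.3)
c=np.array([ray("top",T(*p),.102) for p in((228,120),(260,333),(603,275),(570,63))])
print(np.round(c,4));print("sides",[round(float(np.linalg.norm(c[i]-c[(i+1)%4])),4) for i in range(4)])
yv=(c[0]+c[1]-c[2]-c[3])/2;yv/=np.linalg.norm(yv);xv=(c[0]+c[3]-c[1]-c[2])/2
print("yaw from y",np.degrees(np.arctan2(-yv[0],yv[1])),"from x",np.degrees(np.arctan2(xv[1],xv[0])))
ctr=c.mean(0);print("centre",ctr)
cs=[ray("scene",S(*p),z) for p,z in(((325,330),.090),((476,210),.1))];print("scene front corners",np.round(cs,4))
dk=[ray("top",T(*p),.09) for p in((238,95),(276,358),(638,303),(598,38))];print("deck?",np.round(dk,4),np.mean(dk,0))
print("post",tri(S(435,466),T(37,84)),"top ray",ray("top",T(37,84),.13))
ft=[ray("top",T(*p),.006) for p in((58,88),(108,80),(114,130),(64,139))];print("foot",np.mean(ft,0))
print("handle",tri(S(182,82),T(545,171)),ray("top",T(545,171),.142))
print("pad",tri(S(88,60),T(702,155)))
pc=[tri(S(*a),T(*b)) for a,b in(((38,62),(733,102)),((98,26),(745,203)))];print("pedal free corners",np.round(pc,4))
th=np.arctan2(-yv[0],yv[1])
Y=np.array([-np.sin(th),np.cos(th),0]);X=np.array([np.cos(th),np.sin(th),0])
for n,p in(("pad",tri(S(88,60),T(702,155))),("handle",tri(S(182,82),T(545,171))),("post",tri(S(435,466),T(37,84))),("foot",np.mean(ft,0)),("deckc",np.mean(dk,0))):
    d=p-ctr;print(n,"rel board x,y",d@X,d@Y)
E
python3 m.py
```

```text
[[ 0.6047  0.183   0.102 ]
 [ 0.4196  0.1558  0.102 ]
 [ 0.46   -0.1376  0.102 ]
 [ 0.6447 -0.1155  0.102 ]]
sides [0.1871, 0.2962, 0.1859, 0.3012]
yaw from y 7.726252232954319 from x 7.5957647560905786
centre [0.5322678  0.02144108 0.102     ]
scene front corners [[0.6027 0.1772 0.09  ]
 [0.4192 0.1587 0.1   ]]
deck? [[ 0.629   0.177   0.09  ]
 [ 0.3983  0.1447  0.09  ]
 [ 0.436  -0.1669  0.09  ]
 [ 0.6687 -0.1408  0.09  ]] [0.53299955 0.00352332 0.09      ]
post [0.63801817 0.34097961 0.12704928] top ray [0.63646531 0.34082263 0.13      ]
foot [0.63742424 0.34044281 0.006     ]
handle [ 0.54776735 -0.09240867  0.13129735] [ 0.54521393 -0.09170432  0.142     ]
pad [ 0.56465354 -0.2285228   0.06887622]
pedal free corners [[ 0.6085 -0.2558  0.0702]
 [ 0.5238 -0.2667  0.0651]]
pad rel board x,y -0.0015134703510385691 -0.2520485766918248
handle rel board x,y 5.2857883108907086e-05 -0.11489994895429878
post rel board x,y 0.14774917452799885 0.30242056530822187
foot rel board x,y 0.1470884606938509 0.3019684879550739
deckc rel board x,y -0.0016837606281749169 -0.017853476512635313
```

All of it agrees: the sides are about 187×299, the yaw is 7.7°, the handle sits 115 behind the centre, and the post's x is 147. The post is 152 mm ahead of the front edge, a final overhang of about 162 mm. Now I press the pedal.

```bash
cat >> h.py <<'E'
th=np.radians(7.67);Y=np.array([-np.sin(th),np.cos(th),0]);X=np.array([np.cos(th),np.sin(th),0]);C=np.array([.5323,.0214,0])
def P(x,y,z): return C+X*x+Y*y+np.array([0,0,z])
from scipy.spatial.transform import Rotation as Ro
def quat(s=1): return Ro.from_matrix(np.c_[s*np.cross(Y,[0,0,-1]),s*Y,[0,0,-1]]).as_quat()
def st(m=""): print(m,"t",round(arm.read_time(),2),"p",np.round(arm.read_tool_pos(),4),"F",np.round(arm.read_ft_force(),1),"op",round(arm.read_opening(),3))
E
python3 - <<'E'
from h import *
for s in(1,-1):
    for p in((0,-.256,.2),(0,-.115,.16),(0,.04,.16)):
        q=arm.ik(P(*p),quat(s)); print(s,p,None if q is None else np.round(q,2))
s=min((1,-1),key=lambda s:abs(arm.ik(P(0,-.256,.2),quat(s))[6]))
print("s",s);open("s","w").write(str(s))
arm.move_gripper(0.0)
arm.movep(P(0,-.256,.22),quat(s));st("above")
arm.line_to(P(0,-.257,.152));st("near")
z=.152
while z>.108:
    z-=.004; arm.line_to(P(0,-.257-(.152-z)*.1,z),velocity=.04); f=arm.read_ft_force()[2]
    print(round(z,3),round(arm.read_tool_pos()[2],4),round(f,1))
    if f>26: break
arm.pause(.7);st("hold")
for n in("top","scene"): cv2.imwrite(f"pics/{n}1.png",snapshot(n))
E
```

```text
1 (0, -0.256, 0.2) [ 0.33  0.67  0.05  1.66 -0.04  0.82  2.09]
1 (0, -0.115, 0.16) [ 0.16  0.65 -0.05  1.85  0.05  0.64  1.79]
1 (0, 0.04, 0.16) [-0.09  0.63 -0.1   1.92  0.1   0.6   1.45]
-1 (0, -0.256, 0.2) [-0.07  0.78  0.74  1.67 -0.63  0.95 -0.52]
-1 (0, -0.115, 0.16) [-0.24  0.73  0.6   1.87 -0.59  0.73 -0.74]
-1 (0, 0.04, 0.16) [-0.53  0.7   0.6   1.93 -0.6   0.69 -1.  ]
s -1
above t 4.07 p [ 0.567  -0.2312  0.2199] F [ 1.   0.1 -1.1] op -0.004
near t 4.67 p [ 0.5669 -0.2336  0.1524] F [ 1.2  0.4 -0.2] op 0.001
0.148 0.1491 1.5
0.144 0.1452 3.7
0.14 0.1414 5.5
0.136 0.1385 9.6
0.132 0.134 7.9
0.128 0.13 7.1
0.124 0.126 6.8
0.12 0.122 7.2
0.116 0.1202 19.6
0.112 0.1195 36.6
hold t 7.87 p [ 0.5678 -0.2392  0.1195] F [-7.2  5.5 37.6] op 0.0
```

The pedal reached its stop with a clear force rise at z 0.120, and I held it there 0.7 s. Now I let it up and check that the board moved.

```bash
python3 - <<'E'
from h import *
s=int(open("s").read())
arm.line_to(P(0,-.26,.152),velocity=.06);arm.line_to(P(0,-.258,.225));arm.pause(.3);st("up")
t=snapshot("top");sc=snapshot("scene")
cv2.imwrite("pics/top2.png",t)
a=cv2.resize(t[185:305,150:400],None,fx=3.2,fy=3.2,interpolation=cv2.INTER_CUBIC)
cv2.imwrite("pics/topc2.png",a)
cv2.imwrite("pics/scenec2.png",cv2.resize(sc[215:435,245:475],None,fx=2.7,fy=2.7,interpolation=cv2.INTER_CUBIC))
E
```

```text
up t 9.72 p [ 0.5665 -0.2341  0.2241] F [-0.1  0.4 -1. ] op -0.002
```

View pics/topc2.png

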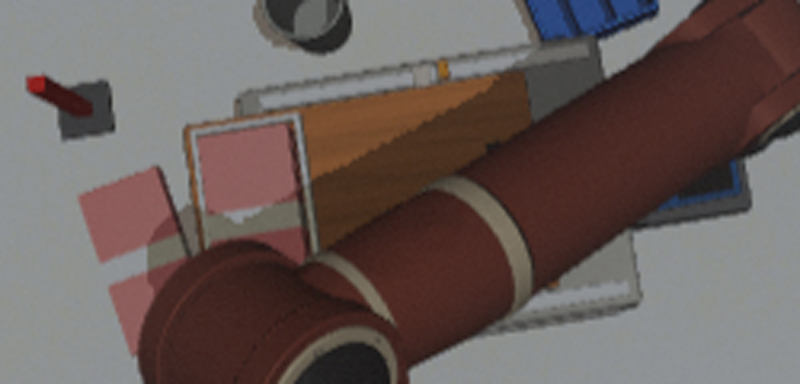

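View pics/scenec2.png

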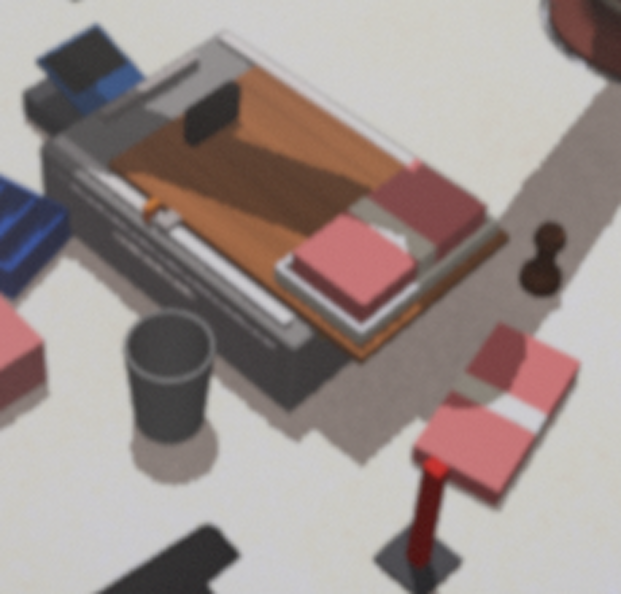

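The board is out by about 36 mm, with its ear now past the catch and the pedal back up. In the scene crop the handle top has moved from (182,80) to (212,103), and the front corner in the top crop is at (186,124). I'll measure the shift, then grasp the handle.

```bash
python3 - <<'E'
from h import *
S=lambda u,v:(u/2.7+245-.3,v/2.7+215-.3);T=lambda u,v:(u/3.2+150-.3,v/3.2+185-.3)
d=ray("scene",S(212,103),.142)-ray("scene",S(182,80),.142)
d2=ray("top",T(186,124),.102)-ray("top",T(228,120),.102)
d3=ray("scene",S(361,359),.1)-ray("scene",S(325,330),.1)
print([(round(v@X,4),round(v@Y,4)) for v in(d,d2,d3)])
k=np.clip(np.median([v@Y for v in(d,d2,d3)]),.032,.040);print("kick",k);open("k","w").write(str(k))
s=int(open("s").read());y=-.115+k
arm.move_gripper(.55)
arm.movep(P(0,y,.26),quat(s));st("above")
arm.line_to(P(0,y,.181),velocity=.1);st("down")
arm.move_gripper(0.0,effort=70);arm.pause(.2);st("grip");print(arm.read_finger_force(),arm.read_wrist_torque())
for n in("top","scene"): cv2.imwrite(f"pics/{n}3.png",snapshot(n))
sc=cv2.imread("pics/scene3.png")
cv2.imwrite("pics/scenec3.png",cv2.resize(sc[175:395,245:475],None,fx=2.7,fy=2.7,interpolation=cv2.INTER_CUBIC))
E
```

```text
[(np.float64(0.0016), np.float64(0.04)), (np.float64(0.0027), np.float64(0.0367)), (np.float64(0.0008), np.float64(0.039))]
kick 0.03898086794333892
above t 11.09 p [ 0.5425 -0.0554  0.2604] F [ 0.2 -1.2 -0.1] op 0.551
down t 12.03 p [ 0.5428 -0.0543  0.1815] F [ 0.3 -0.7 -0.9] op 0.553
grip t 12.62 p [ 0.5428 -0.054   0.1817] F [0.2 0.6 5.7] op 0.152
69.92033958435059 [ 0.11892123  0.15533622 -0.05841686]
```

View pics/scenec3.png

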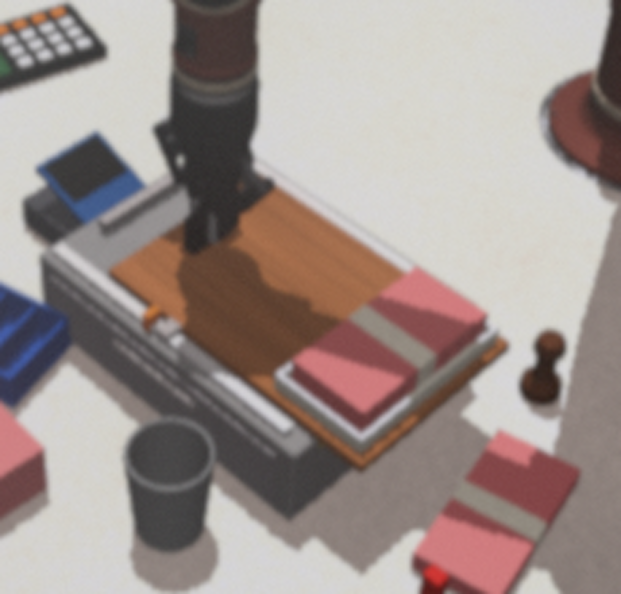

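The handle is gripped (opening 13 mm, 70 N) and the board is still flat. I'll slide it in steps while watching forces.

```bash
python3 - <<'E'
from h import *
p=np.array(arm.read_tool_pos())-C;x0,y0=p@X,p@Y;print("x,y",x0,y0)
y=y0;z=.181
while y<.028:
    y=min(y+.025,.028);arm.line_to(P(0,y,z),velocity=.06);f=np.array(arm.read_ft_force())
    print(round(y,3),"Fx,Fy,Fz",np.round([f@X,f@Y,f[2]],1),np.round(arm.read_tool_pos()[2],4))
    if abs(f@X)>15 or abs(f@Y)>25 or abs(f[2])>25: print("STOP");break
arm.pause(.2);st("end");p=np.array(arm.read_tool_pos())-C;print("x,y",p@X,p@Y)
for n in("top","scene"): cv2.imwrite(f"pics/{n}4.png",snapshot(n))
t=cv2.imread("pics/top4.png");s=cv2.imread("pics/scene4.png")
a=cv2.resize(t[185:305,140:300],None,fx=3.2,fy=3.2,interpolation=cv2.INTER_CUBIC)
b=cv2.resize(s[250:440,300:500],None,fx=3.1,fy=3.1,interpolation=cv2.INTER_CUBIC)
b=b[:]
cv2.imwrite("pics/topc4.png",cv2.resize(t[190:310,140:300],None,fx=5,fy=5,interpolation=cv2.INTER_CUBIC))
cv2.imwrite("pics/scenec4.png",b)
E
```

```text
x,y 0.00031743501473877923 -0.07611263562024463
-0.051 Fx,Fy,Fz [-0.1 -4.5  4.7] 0.1817
-0.026 Fx,Fy,Fz [-0.4 -4.4  5.1] 0.1817
-0.001 Fx,Fy,Fz [ 0.3 -4.3  5.1] 0.1817
0.024 Fx,Fy,Fz [ 0.3 -4.5  6.1] 0.1819
0.028 Fx,Fy,Fz [ 0.9 -6.6  5.9] 0.1821
end t 15.44 p [0.5295 0.046  0.1821] F [ 0.9 -7.4  5.5] op 0.154
x,y 0.0005512660008543499 0.024792540821414865
```

View pics/topc4.png

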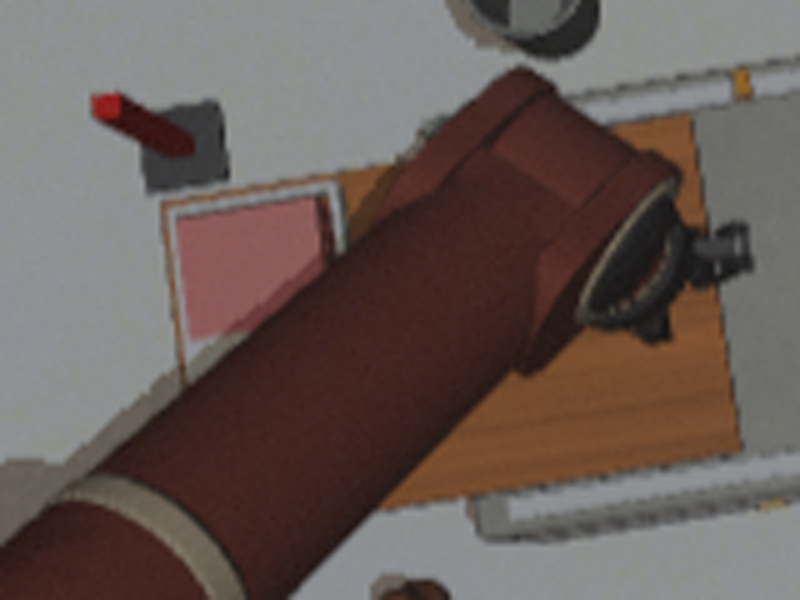

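View pics/scenec4.png

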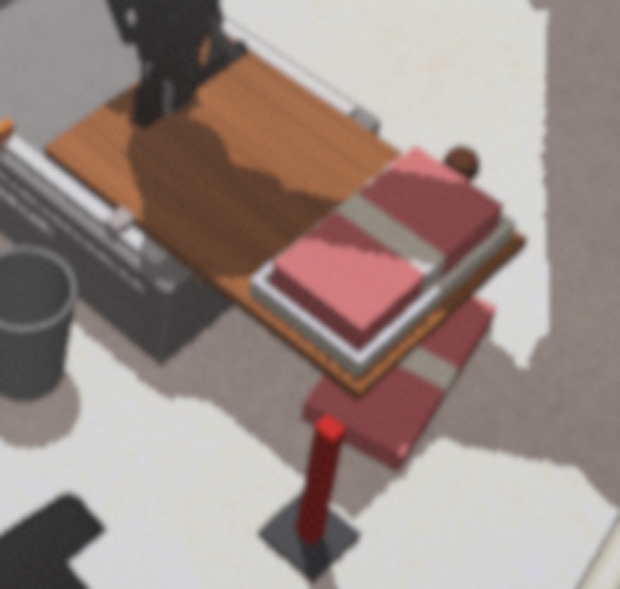

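The board is level, with the brick in its tray. In the top crop the front corner is at (162,201) and the rear corners at (692,118) and (740,450). The scene crop shows the front corner at about (357,388) and the post top at (331,428). Next is the remaining distance.

```bash
cat > g.py <<'E'
from h import *
T=lambda u,v:(u/5+140-.4,v/5+190-.4);S=lambda u,v:(u/3.1+300-.35,v/3.1+250-.35)
f=lambda p:np.round([(p-C)@X,(p-C)@Y],4)
print("corner top",f(ray("top",T(162,201),.102)),"scene",f(ray("scene",S(357,387),.102)))
print("front edge (185,382)",f(ray("top",T(185,382),.102)))
print("rear+300",[f(ray("top",T(*q),.102))+[0,.3] for q in((692,118),(740,450))])
print("post",f(ray("top",T(108,107),.13)),f(ray("scene",S(331,428),.13)),"tri",f(tri(S(331,428),T(108,107))))
ft=[ray("top",T(*q),.006) for q in((140,115),(219,99),(229,179),(148,192))];print("foot",f(np.mean(ft,0)))
p=np.array(arm.read_tool_pos());print("tcp+.265",f(p)+[0,.265])
E
python3 g.py
```

```text
corner top [0.095  0.2887] scene [0.0963 0.2859]
front edge (185,382) [-0.0074  0.2883]
rear+300 [array([0.0918, 0.2898]), array([-0.0944,  0.2917])]
post [0.1458 0.3028] [0.15   0.3041] tri [0.1472 0.3034]
foot [0.1468 0.3027]
tcp+.265 [0.0006 0.2898]
```

The front edge is at 0.289 and the post at 0.303, so 14 mm remain. I'll close that and correct for the arm's lag.

```bash
python3 - <<'E'
from h import *
rel=lambda:(np.array(arm.read_tool_pos())-C)@Y
cmd=.0412
for i in range(4):
    arm.line_to(P(0,cmd,.180),velocity=.03);arm.pause(.4);e=.0384-rel();print(cmd,rel())
    if abs(e)<.0006: break
    cmd+=e
f=np.array(arm.read_ft_force());st();print(f@X,f@Y,arm.read_finger_force(),arm.read_wrist_torque())
for n in("top","scene"): cv2.imwrite(f"pics/{n}5.png",snapshot(n))
t=cv2.imread("pics/top5.png");s=cv2.imread("pics/scene5.png")
a=cv2.resize(t[190:290,145:215],None,fx=5,fy=5,interpolation=cv2.INTER_CUBIC)
b=cv2.resize(s[250:440,300:500],None,fx=500/190,fy=500/190,interpolation=cv2.INTER_CUBIC)[:, :450]
cv2.imwrite("pics/fin.png",np.hstack([a,b]))
E
```

```text
0.0412 0.03596436346015739
0.04363563653984261 0.03807980051590516
 t 17.18 p [0.5281 0.0593 0.1822] F [  1.  -10.2  10.6] op 0.153
-0.33449107127516853 -10.211737779207237 70.85335493087769 [-1.83351839  0.1565499   0.13033807]
```

View pics/fin.png

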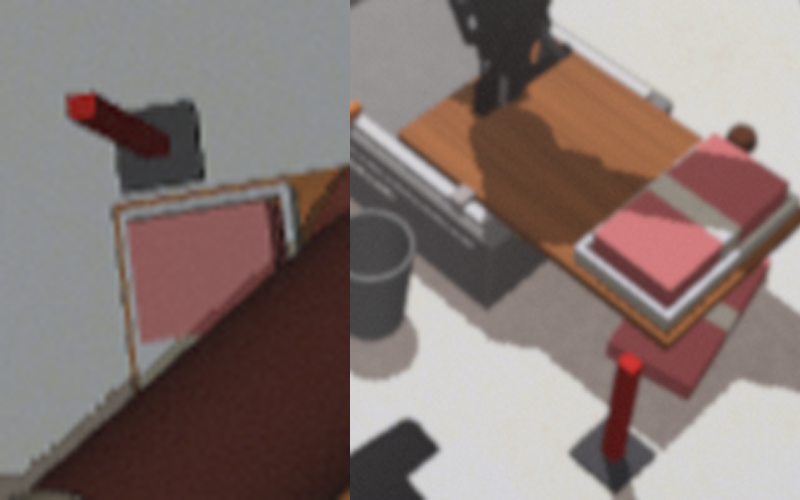

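Final view: the board is level and held, with the brick in its tray. The front corner is at (115,208) in the left half and about (668,337) in the right half, and the post top is at (83,107) and (630,362). One last numeric check before handing in.

```bash
python3 - <<'E'
from h import *
T=lambda u,v:(u/5+145-.4,v/5+190-.4);k=500/190;S=lambda u,v:((u-350)/k+300-.3,v/k+250-.3)
f=lambda p:np.round([(p-C)@X,(p-C)@Y],4)
print(f(ray("top",T(115,208),.102)),f(ray("top",T(137,385),.102)),f(ray("scene",S(668,337),.102)))
print("post",f(ray("top",T(83,107),.13)),f(ray("scene",S(630,362),.13)))
cs=(tri(S(668,337),T(115,208)));print("corner z",cs[2])
st()
e=np.mean([f(ray("top",T(115,208),.102))[1],f(ray("top",T(137,385),.102))[1],f(ray("scene",S(668,337),.102))[1]])
print("front",e,"tcp",(np.array(arm.read_tool_pos())-C)@Y+.265)
if abs(e-.303)<.004: print(ticket.finish_job())
E
```

```text
[0.0932 0.3014] [-0.0069  0.3011] [0.0941 0.2989]
post [0.1458 0.3028] [0.1496 0.303 ]
corner z 0.10279999459777987
 t 17.28 p [0.5281 0.0593 0.1823] F [  0.9 -10.7  11.1] op 0.155
front 0.30046666666666666 tcp 0.30308058199581245
the job is handed in; nothing more can be done
None
```

I handed the job in at 17.3 s, with the gripper still holding the board level on its deck and the brick in its tray. The pedal was pressed to its stop and released, and the board's front edge measures within about 3 mm of the red post's middle.

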